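# Fit the soft mount, scrap the hardened ones

## Robot

A 6-joint arm with a two-finger parallel gripper is mounted at the origin on the work surface. World frame = base frame: x ahead of the robot, y to its left, z up, the work surface at z = 0. Lengths are in m, angles in rad, forces in N, time in s.
With the tool pointing down it reaches from about 0.35 to 0.725 m from the base axis. Payload 4.3 kg.
Tool frame: the origin (TCP) lies midway between the tips of the shut fingers; the grasp point (between the pads) lies 19 mm behind it (grasp_offset is the distance from the TCP to the grasp point, in m); z points along the fingers, y is the line along which they close (so a half turn about z gives the same grasp; the last joint's range is limited). The gripper opens to 85 mm and grips with 20 to 120 N. Pads are 22 mm wide; open, the fingers measure 114 mm over their backs; the gripper's body (76 mm by 85 mm) begins 54 mm behind the grasp point. The pads swing forward as they close: fully open they stand 13 mm farther back than shut.
Start: joints at [1.183, 0.377, 0.081, 1.274, 0, 1.46], TCP at [0.158, 0.553, 0.231] pointing down, gripper open.
Joint ranges: [-2.72, 2.72], [-0.84, 1.66], [-1.02, 1.22], [-1.77, 2.12], [-1.37, 1.28], [-3.14, 3.14]. Speed limits (rad/s): [2.57, 2.57, 3.14, 3.14, 3.14, 3.14].

## Interface

Orientations are given as a unit quaternion [x, y, z, w].
In Python, from station import * gives the robot as it stands.
- The arm moves only by the shell command python3 -m jog 'ROWS' [FORCE]. ROWS is JSON, one flat list of numbers, 7 for each row, row after row: the turn, a rotation vector about the tool's x, y, z in rad, then the shift along the tool's x, y, z in m, then the closure in counts, from 0 (fully open) to 255 (shut). A call has 1 to 12 rows; each row is the pose to reach, as a shift and turn from the pose commanded when the call began, along the tool's axes at that moment; what a row does not reach only later rows make up. A row lasts 1/10 s, in which the tool goes at most 50 mm and 8.59 degrees, less where a joint would pass 70% of its speed; a pose out of reach is approached as far as the arm can. A call with a gripper value outside its range is refused whole. The fingers move at their own pace and stop on an object; FORCE is the grip in N (left out, the last holds). Time passes only in rows, so rows that repeat a pose let the fingers close. It gives the time, the measured TCP pose, the force, the opening and the grip force at its end, in the units of the state.
- get_state(): the state, without advancing time (a new reading comes with each control period).
- grab_frame(name): name is "scene" or "top" or "wrist"; returns the picture (400x640x3 uint8, red, green, blue); there is no depth.
- camera_info(name): a dict with "fovy" (degrees; the focal length in pixels is half the picture's height over the tangent of half this angle, whatever the lens; pixels are square), "cx", "cy" (the principal point, pixels), "k1" (the pictures are not rectified: a ray, as slopes to the right and down, at radius r is drawn at 1 + k1 r^2 times it, then the intrinsics apply), "R" (3x3) and "t" (3): a world point X has camera coordinates R X + t; the wrist camera has in their place "mount" (4x4, takes a point from camera to tool coordinates, whose origin is the TCP and whose axes are the flange's). Camera axes: x right, y down, z forward; pixel columns grow to the right and rows downward; lengths in m; the calibration is good to about 2 mm. A picture is of the moment at which its call begins: read the wrist's pose just before it. camera_info takes no time and is no camera call.
- hand_in(): hands the job in; it is judged then, once.
Trained networks look in the newest picture that a camera, given by its name, has taken for a name from the list of things; names that differ only in an ending like _2 or _b are one class to them, and where a whole thing is asked for, a point or a joint stands for the part that bears it (a point fixed in the world has none). Each returns a list of dicts, best first, with "score" (0 to 1); they miss things now and then, are a little off and sometimes report something else, mostly with a low value. They report only what shows in the picture. A call takes as long as a camera call. They do not tell look-alikes from the thing itself.
- cut_out(target, camera): "pixels" (400x640 bool, what is visible of it) and "at" ([column, row] in pixels, amid what is visible of it).
The state is a dict: "t": time; "joint_pos": joint angles; "dq": joint speeds; "joint_efforts": joint torques, N m; "ee_pos": TCP position; "eef_rot": TCP orientation; "ft_force": force on the tool from outside, world axes, zero at the start; "ft_torque": the same for the moment, N m; "grip_width": opening from 0.0 (shut) to 1.0 (fully open); "grasp_force": force on a finger pad.
Only numpy, scipy, OpenCV 4.12 (cv2) and the standard library are available. Lean on these libraries where they do the work, as an engineer would, in place of code of your own. Each camera call takes 0.05 s, during which the arm holds its last target. There are 200 camera calls.

## Task

Two of the three rubber-cheeked isolation mounts have gone hard. Squeeze each between the fingers to feel which one is still soft; fit that one, squeezed, upright and fully down into the pocket of the open chassis without forcing it (never press a mount hard on the chassis), and put the two hard ones in the grey scrap tray. Leave the other things on the bench where they are.

Things in the scene. Friction and masses are not known exactly. Their poses are not given: they have to be found in the camera images.
- mount_a_mid (a point): isolation mount standing upright: black rubber block with a light metal band round it near its -y cheek; 36 (x) x 34 (y) x 50 (z) mm, 39 in x over its side skirts, about 130 g. This point is its centre, 25 mm above its foot; z up, y is the squeeze axis: the cheeks' faces lie at y = +17 and -17 mm, the -y one fixed, the +y one sliding in when soft.
- mount_a: the same mount_a; its origin is under its centre, at its foot. The three mounts look and measure the same; exactly one, drawn anew each time, is soft: squeezed across the cheeks it starts to give at about 3 N and is fully in at about 12 N, 27 mm wide (7 mm of travel); let go, it springs back. The two hard ones give less than 2 mm under a 20 N grip.
- mount_b_mid (a point): isolation mount standing upright: black rubber block with a light metal band round it near its -y cheek; 36 (x) x 34 (y) x 50 (z) mm, 39 in x over its side skirts, about 130 g. This point is its centre, 25 mm above its foot; z up, y is the squeeze axis: the cheeks' faces lie at y = +17 and -17 mm, the -y one fixed, the +y one sliding in when soft.
- mount_b: the same mount_b; its origin is under its centre, at its foot. Soft or hard as told for mount_a. Hold a mount across the cheeks by its upper part, finger ends about 19 mm above its foot (17 at least), so that its lower part is free to enter the pocket.
- mount_c_mid (a point): isolation mount standing upright: black rubber block with a light metal band round it near its -y cheek; 36 (x) x 34 (y) x 50 (z) mm, 39 in x over its side skirts, about 130 g. This point is its centre, 25 mm above its foot; z up, y is the squeeze axis: the cheeks' faces lie at y = +17 and -17 mm, the -y one fixed, the +y one sliding in when soft.
- mount_c: the same mount_c; its origin is under its centre, at its foot. Soft or hard as told for mount_a.
- pocket (a point): centre of the floor of the mount pocket, 4 mm above the bench; z up. A steel-walled well open above, inside 43 mm along x and 30.5 mm along y; walls 4 mm thick, 14 mm high above this floor. The mount's cheeks go against the y walls (mount y along pocket y, either way round). A relaxed mount (34 mm) or a hard one does not enter; the soft one does, lowered squeezed to under 30 mm.
- chassis: open aluminium instrument chassis, fixed: base plate 190 (x) x 130 (y) x 4 mm, from x = -50 to +140 mm; origin on the bench straight below the pocket's centre, axes as the pocket's. The only parts higher than the pocket walls lie 70 to 140 mm from it along +x (up to 36 mm above the bench).
- scrap_tray: open grey scrap tray, fixed, 190 (x) x 160 (y) mm outside, 32 mm high, walls 4 and floor 4 mm thick; origin under its centre, on the bench
- tweezers: steel tweezers lying flat, 120 x 15 x 7 mm; origin under the middle; a bystander, to be left alone
- flux_jar: small closed jar, 40 mm across, 35 mm high; origin under its centre; a bystander, to be left alone
- pry_tool: slim flat nylon pry tool lying flat, 130 x 10 x 6 mm; origin under the middle; a bystander, to be left alone
- phone_frame: flat dark phone frame with a copper coil, 72 x 148 x 9 mm; origin under its centre; a bystander, to be left alone
- solder_spool: metal spool standing on its end, 60 mm across, 40 mm high; origin under its centre; a bystander, to be left alone
Mind the look-alikes: they are no part of the job. Leave any orange, pink or yellow look-alike of the mount_a alone.

How it is judged:
By the outcome, as a careful person would: the job done as asked, in the order asked, and still so for the second after the job is handed in, with the robot touching nothing.
It also fails if it takes over 61 s, if anything falls off the work surface, if the arm or the gripper's body presses on something with over 40 N, if the wrist force passes 120 N, or if a joint passes its speed limit or range.

## Working session

There is one attempt and no reset: what is moved stays moved. The work goes in short steps, Python scripts to look and compute and a shell command to move; the robot and the scene stay as the last step left them, time stands still between calls to the robot, and variables do not carry over. Pictures are saved under pics/ and viewed, at most 10 in all, crops included, and the job is handed in when it is done.

```bash
mkdir -p pics; ls
cat > h.py <<'E'
from station import *
import numpy as np, cv2
from scipy.spatial.transform import Rotation as Ro
def cam(name, s=None):
    c=camera_info(name); f=200/np.tan(np.radians(c["fovy"])/2)
    if "mount" in c:
        s=s or get_state(); M=np.array(c["mount"]); T=np.eye(4)
        T[:3,:3]=Ro.from_quat(s["eef_rot"]).as_matrix(); T[:3,3]=s["ee_pos"]
        W=T@M; R=W[:3,:3].T; t=-R@W[:3,3]
    else: R=np.array(c["R"]); t=np.array(c["t"])
    return f,c["cx"],c["cy"],c["k1"],R,t
def proj(C,X):
    f,cx,cy,k,R,t=C; p=np.atleast_2d(X)@R.T+t; p=p[:,:2]/p[:,2:]
    p=p*(1+k*(p**2).sum(1,keepdims=True)); return p*f+[cx,cy]
def back(C,uv,z):
    f,cx,cy,k,R,t=C; d=(np.atleast_2d(uv)-[cx,cy])/f; p=d.copy()
    for _ in range(20): p=d/(1+k*(p**2).sum(1,keepdims=True))
    r=np.c_[p,np.ones(len(p))]@R; o=-R.T@t
    return o+r*((z-o[2])/r[:,2])[:,None]
def save(im,n): cv2.imwrite("pics/"+n,cv2.cvtColor(im,cv2.COLOR_RGB2BGR))
E
python3 - <<'E'
from h import *
s=get_state();print(s["ee_pos"],s["eef_rot"],s["t"],s["grip_width"])
print(grasp_offset if 'grasp_offset' in globals() else '')
for n in("top","scene"):
    im=grab_frame(n);save(im,n+"0.png")
C=cam("top")
grab_frame("top")
for n,z in [("mount_a",.05),("chassis",.004),("scrap_tray",.03)]:
    for d in cut_out(n,"top"):
        m=d["pixels"].astype(np.uint8); r=cv2.minAreaRect(np.argwhere(m)[:,::-1].astype(np.float32))
        print(n,round(d["score"],2),np.round(d["at"]),m.sum(),back(C,d["at"],z).round(3),np.round(back(C,cv2.boxPoints(r),z)[:,:2],3).tolist())
E
```

```text
pics
[0.15743567 0.55235929 0.23035781] [ 1.38486234e-01  9.90363840e-01 -9.80328490e-04 -2.57005453e-04] 0.0 1.0017003970463316
0.0187
mount_a 0.94 [340. 252.] 397 [[ 0.461 -0.039  0.05 ]] [[0.44, -0.017], [0.482, -0.026], [0.475, -0.059], [0.434, -0.05]]
mount_a 0.71 [321. 168.] 437 [[0.616 0.016 0.05 ]] [[0.588, 0.035], [0.639, 0.037], [0.64, 0.004], [0.589, 0.001]]
mount_a 0.68 [315. 315.] 433 [[ 0.345 -0.006  0.05 ]] [[0.33, 0.018], [0.368, 0.008], [0.359, -0.029], [0.321, -0.018]]
mount_a 0.56 [255.  95.] 472 [[0.751 0.164 0.05 ]] [[0.752, 0.196], [0.786, 0.173], [0.75, 0.129], [0.717, 0.152]]
mount_a 0.43 [199. 199.] 6133 [[0.529 0.238 0.05 ]] [[0.444, 0.31], [0.634, 0.305], [0.618, 0.173], [0.431, 0.185]]
chassis 0.79 [198. 198.] 6151 [[0.537 0.256 0.004]] [[0.447, 0.331], [0.65, 0.326], [0.633, 0.184], [0.434, 0.196]]
scrap_tray 0.55 [468. 234.] 8383 [[ 0.525 -0.28   0.03 ]] [[0.603, -0.181], [0.65, -0.353], [0.457, -0.386], [0.416, -0.221]]
```

View pics/top0.png

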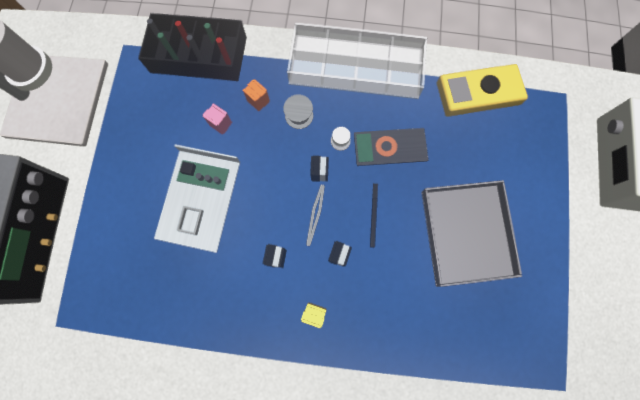

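View pics/scene0.png

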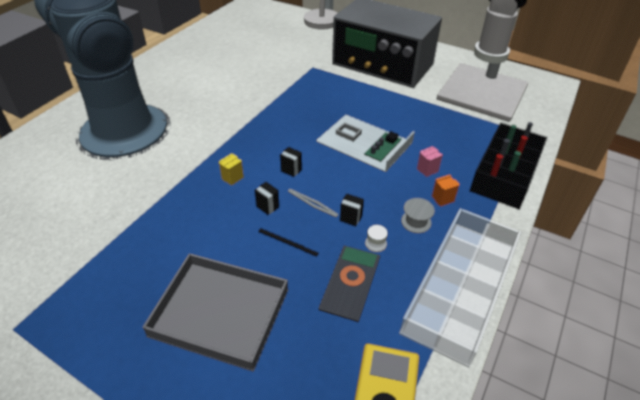

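The top view shows the three mounts at about (275,256), (340,253) and (319,168), the pocket at (190,220) and the tray at (470,233). The yellow, orange and pink blocks are decoys. Next I'll look from close by with the wrist camera.

```bash
cat >> h.py <<'E'
def go(pos,yaw,s=None):
    """yaw: angle of tool y from world +y (tool down, tool x = -world x at 0). prints turn z and shift in tool axes"""
    s=s or get_state(); R=Ro.from_quat(s["eef_rot"]).as_matrix()
    c,n=np.cos(yaw),np.sin(yaw); G=np.array([[-c,-n,0],[-n,c,0],[0,0,-1]]).T
    G=np.column_stack([[-c,-n,0],[-n,c,0],[0,0,-1]])
    print("turn",Ro.from_matrix(R.T@G).as_rotvec().round(4),"shift",(R.T@(np.array(pos)-s["ee_pos"])).round(4))
E
python3 - <<'E'
from h import *
print(np.round(camera_info("wrist")["mount"],3).tolist(),camera_info("wrist")["fovy"])
s=dict(get_state()); s["eef_rot"]=[0,1,0,0]
P=[[.61,.016,.05],[.46,-.04,.05],[.46,.08,.05]]
for p in ([.48,.02,.28],[.45,.02,.3],[.5,.02,.33]):
    s["ee_pos"]=p; print(p,proj(cam("wrist",s),P).round())
go([.5,.02,.30],0)
E
```

```text
[[0.0, -0.953, -0.302, 0.078], [1.0, 0.0, 0.001, 0.001], [-0.001, -0.302, 0.953, -0.143], [0.0, 0.0, 0.0, 1.0]] 69.69145521963128
[0.48, 0.02, 0.28] [[317. 259.]
 [274. 156.]
 [366. 156.]]
[0.45, 0.02, 0.3] [[317. 270.]
 [277. 175.]
 [363. 175.]]
[0.5, 0.02, 0.33] [[318. 232.]
 [278. 137.]
 [362. 137.]]
turn [-6.000e-04 -2.000e-04 -2.778e-01] shift [-0.4754 -0.4185 -0.0688]
```

```bash
python3 -m jog '[0,0,-0.278,-0.447,-0.427,0,0, 0,0,-0.278,-0.447,-0.427,0,0, 0,0,-0.278,-0.447,-0.427,0,0, 0,0,-0.278,-0.447,-0.427,0,0, 0,0,-0.278,-0.447,-0.427,0,0, 0,0,-0.278,-0.447,-0.427,0,0, 0,0,-0.278,-0.447,-0.427,0,0, 0,0,-0.278,-0.447,-0.427,0,0, 0,0,-0.278,-0.447,-0.427,0,0, 0,0,-0.278,-0.447,-0.427,0,0, 0,0,-0.278,-0.447,-0.427,0,0, 0,0,-0.278,-0.447,-0.427,0,0]'
python3 - <<'E'
from h import *
s=get_state();print(s["t"],s["ee_pos"],s["eef_rot"]); go([.47,.02,.23],0)
E
```

```text
t: 1.5
ee_pos: [0.4616, 0.0341, 0.2315]
eef_rot: [0.0, 1.0, 0.0, 0.0]
ft_force: [0.9, 0.5, 0.6]
grip_width: 0.997
grasp_force: 0.0
1.5 [0.46156573 0.03413268 0.23152354] [1.04494375e-04 9.99999900e-01 1.51448412e-04 4.06437586e-04]
turn [ 0.0003  0.0008 -0.0002] shift [-0.0084 -0.0141  0.0015]
```

```bash
python3 -m jog '[0,0,0,-0.008,-0.010,0,0, 0,0,0,-0.008,-0.010,0,0, 0,0,0,-0.008,-0.010,0,0]'
cat > look.py <<'E'
from h import *
import sys
s=get_state(); im=grab_frame("wrist"); C=cam("wrist",s)
print(s["t"],np.round(s["ee_pos"],4))
save(im,sys.argv[1])
for d in cut_out("mount_a","wrist"):
    m=d["pixels"]; 
    g=im.min(2); b=((g>130)&cv2.dilate(m.astype(np.uint8),np.ones((5,5))).astype(bool)).astype(np.uint8)
    r=cv2.minAreaRect(np.argwhere(m)[:,::-1].astype(np.float32))
    print(round(d["score"],2),np.round(d["at"]),m.sum(),back(C,d["at"],.05).round(3)[0],"band px",b.sum())
E
python3 look.py w1.png
```

```text
t: 1.8
ee_pos: [0.4682, 0.0269, 0.2311]
eef_rot: [-0.0, 1.0, 0.0, -0.001]
ft_force: [-0.7, 0.4, 0.6]
grip_width: 0.998
grasp_force: 0.0
1.8 [0.4682 0.0269 0.2311]
0.87 [368. 150.] 1232 [0.434 0.082 0.05 ] band px 323
0.84 [318. 283.] 1129 [0.606 0.024 0.05 ] band px 207
0.7 [292.  61.] 1493 [ 0.344 -0.001  0.05 ] band px 40
0.62 [401. 349.] 156 [0.715 0.142 0.05 ] band px 0
0.6 [268. 166.] 1266 [ 0.453 -0.032  0.05 ] band px 305
0.2 [296. 322.] 852 [ 0.667 -0.005  0.05 ] band px 688
```

View pics/w1.png

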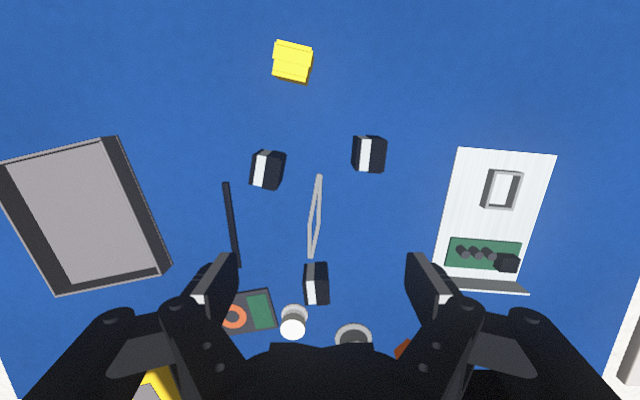

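```bash
cat > fit.py <<'E'
from h import *
from scipy.optimize import minimize
def hullmask(C,x,y,yaw,hx=.018,hy=.017,z0=0,z1=.05):
    c,n=np.cos(yaw),np.sin(yaw)
    P=[[x+c*a-n*b,y+n*a+c*b,z] for a in(-hx,hx) for b in(-hy,hy) for z in(z0,z1)]
    uv=proj(C,P); h=cv2.convexHull(uv.astype(np.float32))
    m=np.zeros((400,640),np.uint8); cv2.fillConvexPoly(m,np.round(h*16).astype(np.int32),255,cv2.LINE_AA,4); return m/255.,uv
def fit(C,mask,x,y):
    best=None
    for w in np.arange(-.8,.8,.2):
        f=lambda p:((hullmask(C,*p)[0]-mask)**2).sum()
        r=minimize(f,[x,y,w],method="Nelder-Mead",options=dict(initial_simplex=[[x,y,w],[x+.01,y,w],[x,y+.01,w],[x,y,w+.15]]))
        if best is None or r.fun<best.fun: best=r
    return best
def bandyaw(C,im,mask,x,y,yaw):
    # top-face bright band: line direction and -y side
    top,_=hullmask(C,x,y,yaw,z0=.0499)
    px=np.argwhere((im.min(2)>140)&(top>.5))[:,::-1]
    q=back(C,px,.05)[:,:2]; m=q.mean(0); u,s,v=np.linalg.svd(q-m)
    a=np.arctan2(v[0,1],v[0,0]); d=m-[x,y]
    return len(px),a,d
E
python3 - <<'E'
from fit import *
s=get_state(); im=grab_frame("wrist"); C=cam("wrist",s); vis=im.copy()
for d in cut_out("mount_a","wrist"):
    m=d["pixels"]; p=back(C,d["at"],.03)[0]
    if m.sum()<1000: continue
    r=fit(C,m.astype(float),p[0],p[1]); print(np.round(d["at"]),r.x.round(4),round(r.fun),[np.round(v,3) for v in bandyaw(C,im,m,*r.x)])
    uv=hullmask(C,*r.x)[1]
    cv2.polylines(vis,[cv2.convexHull(uv.astype(np.float32)).round().astype(int)],1,(255,0,0))
a=cv2.resize(vis[125:315,235:395],None,fx=3,fy=3,interpolation=cv2.INTER_CUBIC)
b=cv2.resize(im[140:260,440:560],None,fx=3,fy=3,interpolation=cv2.INTER_CUBIC)
o=np.zeros((570,480+310,3),np.uint8);o[:,:480]=a;o[:360,480:]=b[:,:310];save(o,"c1.png")
E
```

```text
[267. 167.] [ 0.4589 -0.036  -0.3054] 114 [np.int64(301), np.float64(-0.21), array([-0.002, -0.006])]
[367. 152.] [ 0.4399  0.0854 -0.0633] 49 [np.int64(321), np.float64(-0.055), array([-0.   , -0.008])]
[289.  56.] [ 0.344  -0.0019 -0.2312] 181 [np.int64(3), np.float64(-0.72), array([-0.012, -0.007])]
[319. 283.] [0.6206 0.0224 0.0491] 80 [np.int64(204), np.float64(0.085), array([-0.   , -0.007])]
```

View pics/c1.png

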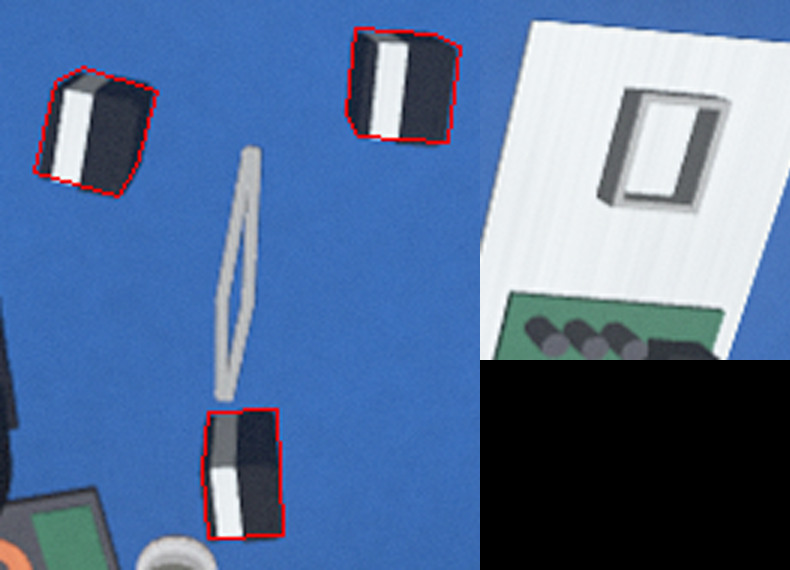

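Each wireframe lies on its mount, and every band is on the -y side. I still need the jar clearance next to the far mount, a rough pocket position and the tray position.

Run:
```python
from h import *
s=get_state(); C=cam("wrist",s); grab_frame("wrist")
def show(n,z):
    for d in cut_out(n,"wrist")[:2]:
        px=np.argwhere(d["pixels"])[:,::-1]; q=back(C,px,z)
        print(n,round(d["score"],2),d["at"],"min",q.min(0).round(3)[:2],"max",q.max(0).round(3)[:2],"mean",q.mean(0).round(3)[:2])
show("flux_jar",.035);show("tweezers",.005);show("phone_frame",.009)
print("tray rim",back(C,[[0,163],[117,136],[171,263],[56,296]],.032).round(3)[:,:2].tolist())
print("pocket",back(C,[[501,191]],.018).round(3))
print("chassis edges",back(C,[[459,147],[556,154],[433,262]],.004).round(3)[:,:2].tolist())
for p,w in (([.459,-.036,.12],-.22),([.44,.085,.12],-.06),([.621,.0224,.12],.07)): go(p,w,s)
print(s["joint_pos"])
```

```text
flux_jar 0.64 [293.5, 320.8] min [ 0.647 -0.031] max [0.711 0.01 ] mean [ 0.679 -0.01 ]
flux_jar 0.32 [314.0, 214.6] min [0.463 0.01 ] max [0.577 0.03 ] mean [0.519 0.021]
tweezers 0.84 [315.9, 217.4] min [0.472 0.009] max [0.594 0.029] mean [0.532 0.02 ]
phone_frame 0.81 [251.3, 312.1] min [ 0.639 -0.122] max [ 0.728 -0.038] mean [ 0.686 -0.077]
phone_frame 0.42 [267.5, 166.0] min [ 0.438 -0.066] max [ 0.491 -0.015] mean [ 0.463 -0.04 ]
tray rim [[0.453, -0.355], [0.421, -0.209], [0.588, -0.172], [0.64, -0.339]]
pocket [[0.491 0.261 0.018]]
chassis edges [[0.436, 0.205], [0.445, 0.331], [0.602, 0.192]]
turn [ 3.000e-04 -2.000e-04  2.226e-01] shift [ 0.0092 -0.0635  0.1114]
turn [ 0.0003 -0.0002  0.0626] shift [0.0279 0.0575 0.1114]
turn [ 0.0003 -0.0002 -0.0674] shift [-0.1529 -0.0056  0.1114]
[-7.68736801e-02  1.62880987e-01 -2.06816416e-01  1.20132537e+00
  3.13112908e-04 -7.94586944e-02]
```

```bash
python3 -m jog '[0,0,0.063,0.028,0.0575,0.10,0, 0,0,0.063,0.028,0.0575,0.12,0, 0,0,0.063,0.028,0.0575,0.12,0, 0,0,0.063,0.028,0.0575,0.17,0, 0,0,0.063,0.028,0.0575,0.21,0, 0,0,0.063,0.028,0.0575,0.213,0, 0,0,0.063,0.028,0.0575,0.213,255, 0,0,0.063,0.028,0.0575,0.213,255, 0,0,0.063,0.028,0.0575,0.213,255, 0,0,0.063,0.028,0.0575,0.213,255, 0,0,0.063,0.028,0.0575,0.213,255, 0,0,0.063,0.028,0.0575,0.213,255]' 20
```

```text
t: 3.4
ee_pos: [0.443, 0.0835, 0.0203]
eef_rot: [0.032, 1.0, -0.0, 0.002]
ft_force: [-0.5, -0.3, 7.7]
grip_width: 0.386
grasp_force: 19.8
```

```bash
python3 -m jog '[0,0,0,0,0,0,255, 0,0,0,0,0,0,255, 0,0,0,0,0,0,255, 0,0,0,0,0,0,255]' 20
```

```text
t: 3.8
ee_pos: [0.443, 0.0835, 0.0203]
eef_rot: [0.032, 1.0, -0.0, 0.002]
ft_force: [-0.7, -1.0, 7.7]
grip_width: 0.387
grasp_force: 19.8
```

B gives only about 1 mm at 20 N, so it is hard. Next is A.

```bash
python3 -m jog '[0,0,0,0,0,0,0, 0,0,0,0,0,0,0, 0,0,0,0,0,-0.04,0, 0,0,0,0,0,-0.09,0, 0,0,0.08,-0.012,-0.05,-0.09,0, 0,0,0.16,-0.0235,-0.10,-0.09,0, 0,0,0.16,-0.0235,-0.118,-0.09,0, 0,0,0.16,-0.0235,-0.118,-0.07,0, 0,0,0.16,-0.0235,-0.118,-0.02,0, 0,0,0.16,-0.0235,-0.118,0,0, 0,0,0.16,-0.0235,-0.118,0,0, 0,0,0.16,-0.0235,-0.118,0,255]' 20
python3 -m jog '[0,0,0,0,0,0,255, 0,0,0,0,0,0,255, 0,0,0,0,0,0,255, 0,0,0,0,0,0,255, 0,0,0,0,0,0,255, 0,0,0,0,0,0,255, 0,0,0,0,0,0,255]' 20
```

```text
t: 5.0
ee_pos: [0.4567, -0.0355, 0.0186]
eef_rot: [0.111, 0.994, 0.0, -0.0]
ft_force: [0.1, -0.6, -0.1]
grip_width: 0.858
grasp_force: 0.0
t: 5.7
ee_pos: [0.4583, -0.036, 0.0197]
eef_rot: [0.111, 0.994, -0.0, 0.001]
ft_force: [-0.6, -0.6, 7.3]
grip_width: 0.387
grasp_force: 19.9
```

```bash
python3 -m jog '[0,0,0,0,0,0,0, 0,0,0,0,0,0,0, 0,0,0,0,0,-0.04,0, 0,0,0,0,0,-0.08,0, 0,0,-0.1,-0.04,0.027,-0.08,0, 0,0,-0.2,-0.08,0.055,-0.08,0, 0,0,-0.292,-0.12,0.08,-0.08,0, 0,0,-0.292,-0.145,0.092,-0.08,0, 0,0,-0.292,-0.145,0.092,-0.07,0, 0,0,-0.292,-0.145,0.092,-0.03,0, 0,0,-0.292,-0.145,0.092,0,0, 0,0,-0.292,-0.145,0.092,0,0]' 20
python3 -m jog '[0,0,0,0,0,0,255, 0,0,0,0,0,0,255, 0,0,0,0,0,0,255, 0,0,0,0,0,0,255, 0,0,0,0,0,0,255, 0,0,0,0,0,0,255, 0,0,0,0,0,0,255, 0,0,0,0,0,0,255]' 20
```

```text
t: 6.9
ee_pos: [0.6126, 0.0223, 0.0131]
eef_rot: [-0.034, 0.999, 0.001, -0.006]
ft_force: [-1.5, 0.2, -0.6]
grip_width: 1.002
grasp_force: 0.0
t: 7.7
ee_pos: [0.6207, 0.021, 0.0209]
eef_rot: [-0.034, 0.999, -0.001, 0.002]
ft_force: [-0.0, -2.9, 6.4]
grip_width: 0.306
grasp_force: 22.4
```

C closes to 26 mm, so it is the soft one. I'll lift it, still squeezed, and look at the pocket from close by.

```bash
python3 -m jog '[0,0,0,0,0,-0.03,255, 0,0,0,0,0,-0.08,255, 0,0,0,0,0,-0.13,255, 0,0,0.05,0.015,0.045,-0.13,255, 0,0,0.1,0.03,0.09,-0.13,255, 0,0,0.143,0.045,0.135,-0.13,255, 0,0,0.143,0.06,0.18,-0.13,255, 0,0,0.143,0.0745,0.22,-0.13,255, 0,0,0.143,0.0745,0.246,-0.13,255, 0,0,0.143,0.0745,0.246,-0.13,255, 0,0,0.143,0.0745,0.246,-0.13,255, 0,0,0.143,0.0745,0.246,-0.13,255]' 20
python3 look.py w2.png
```

```text
t: 8.9
ee_pos: [0.5276, 0.2615, 0.1485]
eef_rot: [0.037, 0.999, -0.0, 0.0]
ft_force: [-0.1, 0.3, -1.0]
grip_width: 0.306
grasp_force: 20.7
8.9 [0.5276 0.2615 0.1485]
0.9 [314. 337.] 873 [0.675 0.245 0.05 ] band px 34
0.71 [323. 266.] 5897 [0.593 0.26  0.05 ] band px 715
0.58 [108. 110.] 3618 [0.438 0.099 0.05 ] band px 550
0.56 [12. 13.] 701 [0.367 0.049 0.05 ] band px 0
```

View pics/w2.png

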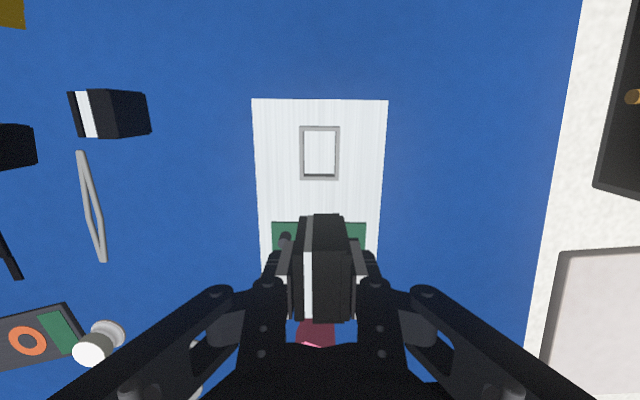

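Run:
```python
from fit import *
s=get_state(); im=grab_frame("wrist"); C=cam("wrist",s); g=im.max(2)
sub=np.zeros((400,640),np.uint8); sub[112:192,285:355]=(g[112:192,285:355]<195)
cs,_=cv2.findContours(sub,cv2.RETR_EXTERNAL,cv2.CHAIN_APPROX_NONE); c=max(cs,key=cv2.contourArea)
m=np.zeros((400,640),np.uint8); cv2.drawContours(m,[c],-1,1,-1)
best=None
for w in (-.15,-.075,0):
    f=lambda p:((hullmask(C,p[0],p[1],p[2],.0255,.01925,0.004,.018)[0]-m)**2).sum()
    r=minimize(f,[.49,.261,w],method="Nelder-Mead",options=dict(initial_simplex=[[.49,.261,w],[.5,.261,w],[.49,.27,w],[.49,.261,w+.1]]))
    if best is None or r.fun<best.fun: best=r
print("pocket",best.x.round(4),best.fun,m.sum(),np.round(s["ee_pos"],4),2*np.arctan2(s["eef_rot"][0],s["eef_rot"][1]))
zf=s["ee_pos"][2]-.0209
vis=im.copy();x,y,w=best.x
cv2.polylines(vis,[cv2.convexHull(hullmask(C,x,y,w,.0255,.01925,.004,.018)[1].astype(np.float32)).round().astype(int)],1,(255,0,0))
print("foot corners predicted",proj(C,[[s["ee_pos"][0]-.018-.0014*k,s["ee_pos"][1]+k*.0135,zf] for k in(-1,1)]).round(1))
a=cv2.resize(vis[110:330,260:390],None,fx=2.7,fy=2.7,interpolation=cv2.INTER_CUBIC)
b=cv2.resize(vis[200:260,280:365],None,fx=5,fy=5,interpolation=cv2.INTER_CUBIC)
o=np.zeros((594,351+425,3),np.uint8);o[:a.shape[0],:351]=a;o[:300,351:]=b;save(o,"c2.png")
```

```text
pocket [ 0.4906  0.2638 -0.1055] 166.21399461745483 2135 [0.5277 0.2612 0.1484] 0.07554423742919078
foot corners predicted [[294.6 216.2]
 [338.6 208.7]]
```

View pics/c2.png

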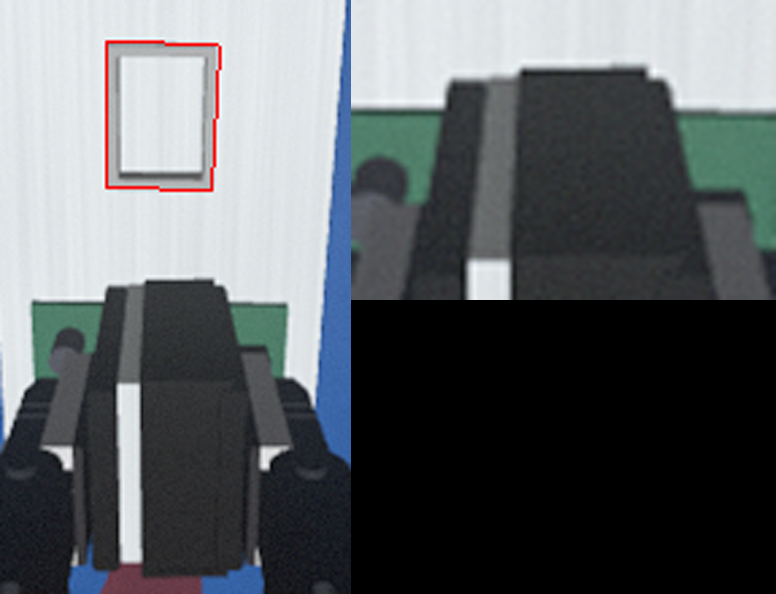

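The rim's outer edges run from about (300,126) to (339,180). The mount's foot corners are at (299.4,216) and (343.4,216.5), and the mount hangs square in the fingers. I'll work out the shift relatively, so a camera offset cancels.

Run:
```python
from h import *
s=get_state(); C=cam("wrist",s); zf=s["ee_pos"][2]-.0209
p=back(C,[[319.8,152.8]],.018)[0]; q=back(C,[[299.4,216],[343.4,216.5]],zf); f=q.mean(0); yw=-.0755
f=f+.018*np.array([np.cos(yw),np.sin(yw),0])
print("pocket",p.round(4),"foot",f.round(4),"width",np.linalg.norm(q[0]-q[1]),"rel tcp",(f-s["ee_pos"]).round(4))
d=p-f; R=Ro.from_quat(s["eef_rot"]).as_matrix(); d[2]=.030-zf
print("shift",(R.T@d).round(4), "rim outer", back(C,[[300,126],[339,126],[339,180],[300,180]],.018).round(4)[:,:2].tolist())
```

```text
pocket [0.4897 0.2644 0.018 ] foot [0.5303 0.2626 0.1275] width 0.026785476795716898 rel tcp [ 0.0026  0.0014 -0.0209]
shift [ 0.0406 -0.0013  0.0975] rim outer [[0.4638, 0.2481], [0.4665, 0.2839], [0.5176, 0.2811], [0.5147, 0.2431]]
```

```bash
python3 -m jog '[0,0,0.01,0.0406,-0.0013,0,255, 0,0,0.01,0.0406,-0.0013,0.04,255, 0,0,0.01,0.0406,-0.0013,0.08,255, 0,0,0.01,0.0406,-0.0013,0.0975,255, 0,0,0.01,0.0406,-0.0013,0.0975,255, 0,0,0.01,0.0406,-0.0013,0.0975,255]'
python3 - <<'E'
from h import *
s=get_state(); im=grab_frame("wrist"); C=cam("wrist",s); print(np.round(s["ee_pos"],4))
save(cv2.resize(im[150:270,250:390],None,fx=5,fy=5,interpolation=cv2.INTER_CUBIC),"c3.png")
E
```

```text
t: 9.65
ee_pos: [0.4871, 0.2636, 0.0512]
eef_rot: [0.042, 0.999, 0.0, -0.0]
ft_force: [-0.3, 0.3, -1.2]
grip_width: 0.303
grasp_force: 20.8
[0.4871 0.2636 0.0512]
```

View pics/c3.png

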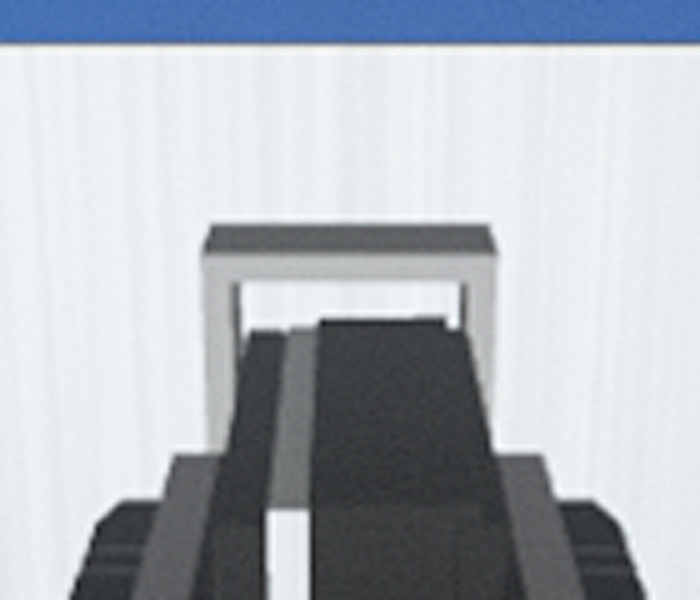

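Run:
```python
from h import *
s=get_state(); C=cam("wrist",s); R=Ro.from_quat(s["eef_rot"]).as_matrix()
g=lambda c,r,z:(R.T@(back(C,[[250+c/5,150+r/5]],z)[0]-s["ee_pos"]))*1000
f1,f2=g(252,331,.0303),g(463,332,.0303); i1,i2=g(235,279,.018),g(466,279,.018); o=g(350,253,.018)
print("foot",f1.round(1),f2.round(1),"inner",i1.round(1),i2.round(1),"outer",o.round(1))
print("foot centre x",(f1+f2)[0]/2-18,"pocket x",(i1+i2)[0]/2-21.5,o[0]-25.5,"y",(f1+f2)[1]/2,(i1+i2)[1]/2)
```

```text
foot [ 15.2 -11.2  21.7] [15.1 14.6 21.7] inner [ 17.8 -14.2  34. ] [17.8 15.8 34. ] outer [21.3  0.7 34. ]
foot centre x -2.838022839027106 pocket x -3.731319884996111 -4.181474874156237 y 1.6793975606434426 0.7968823528464872
```

Centred to within about 1 mm. I'll shift it by -1.0 mm in tool x and -0.9 mm in tool y and lower gently.

```bash
python3 -m jog '[0,0,0,-0.001,-0.0009,0,255, 0,0,0,-0.001,-0.0009,0.005,255, 0,0,0,-0.001,-0.0009,0.01,255, 0,0,0,-0.001,-0.0009,0.013,255, 0,0,0,-0.001,-0.0009,0.015,255, 0,0,0,-0.001,-0.0009,0.015,255]'
python3 -m jog '[0,0,0,0,0,0.002,255, 0,0,0,0,0,0.004,255, 0,0,0,0,0,0.006,255, 0,0,0,0,0,0.006,255]'
```

```text
t: 10.3
ee_pos: [0.4872, 0.2629, 0.0353]
eef_rot: [0.042, 0.999, -0.0, -0.0]
ft_force: [1.3, 0.2, -1.6]
grip_width: 0.301
grasp_force: 20.8
t: 10.7
ee_pos: [0.4874, 0.263, 0.0295]
eef_rot: [0.042, 0.999, -0.0, -0.0]
ft_force: [-0.7, 0.7, -1.5]
grip_width: 0.304
grasp_force: 20.8
```

```bash
python3 -m jog '[0,0,0,0,0,0.002,255, 0,0,0,0,0,0.0035,255, 0,0,0,0,0,0.004,255, 0,0,0,0,0,0.004,255]'
python3 -m jog '[0,0,0,0,0,0.0005,255, 0,0,0,0,0,0.0005,255]'
```

```text
t: 11.1
ee_pos: [0.4875, 0.263, 0.0257]
eef_rot: [0.042, 0.999, -0.0, -0.0]
ft_force: [0.7, 0.3, -0.9]
grip_width: 0.303
grasp_force: 20.8
t: 11.3
ee_pos: [0.4877, 0.2631, 0.0253]
eef_rot: [0.042, 0.999, 0.0, 0.0]
ft_force: [-0.2, 0.6, -1.7]
grip_width: 0.31
grasp_force: 20.8
```

```bash
python3 -m jog '[0,0,0,0,0,0.0006,255, 0,0,0,0,0,0.0006,255]'
python3 -m jog '[0,0,0,0,0,0.0006,255, 0,0,0,0,0,0.0006,255]'
```

```text
t: 11.5
ee_pos: [0.4878, 0.2631, 0.0249]
eef_rot: [0.042, 0.999, 0.0, 0.0]
ft_force: [-0.4, 0.1, 0.7]
grip_width: 0.308
grasp_force: 21.2
t: 11.7
ee_pos: [0.4878, 0.2631, 0.0249]
eef_rot: [0.042, 0.999, 0.0, 0.0]
ft_force: [-1.8, -1.4, 5.9]
grip_width: 0.306
grasp_force: 22.2
```

```bash
python3 -m jog '[0,0,0,0,0,0,140, 0,0,0,0,0,0,100, 0,0,0,0,0,0,60, 0,0,0,0,0,0,60, 0,0,0,0,0,-0.03,60, 0,0,0,0,0,-0.07,60, 0,0,0,-0.03,0,-0.09,0, 0,0,0,-0.03,0,-0.09,0, 0,0,0,-0.03,0,-0.09,0]'
python3 - <<'E'
from h import *
s=get_state(); im=grab_frame("wrist"); print(np.round(s["ee_pos"],4))
save(cv2.resize(im[100:300,250:390],None,fx=3,fy=3,interpolation=cv2.INTER_CUBIC),"c4.png")
C=cam("wrist",s)
for X in([.49,.2635,.054],[.472,.265,.054],[.472,.265,.018]):print(proj(C,X).round(1),(proj(C,X)-[250,100])*3)
E
```

```text
t: 12.6
ee_pos: [0.5183, 0.2607, 0.1144]
eef_rot: [0.042, 0.999, 0.0, 0.001]
ft_force: [-0.1, 0.8, -0.6]
grip_width: 0.999
grasp_force: 0.0
[0.5183 0.2607 0.1144]
[[319.6 180.1]] [[208.66949287 240.35871882]]
[[319.5 155.2]] [[208.48337188 165.70648978]]
[[319.6 148.5]] [[208.92204423 145.43323208]]
```

View pics/c4.png

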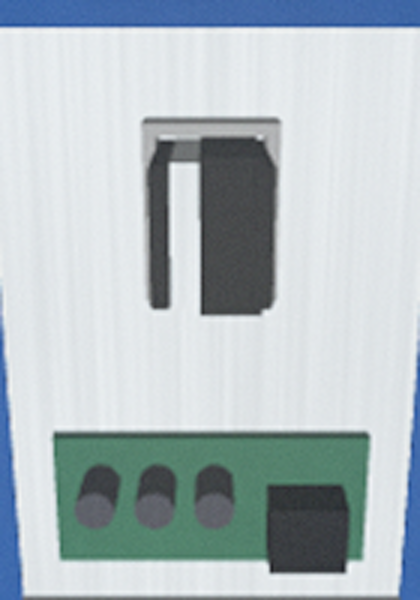

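The mount sits upright in the pocket. I'll check its height by touching the top lightly with the shut fingers; seated, they should touch at z ≈ 0.054.

```bash
python3 -m jog '[0,0,0,0.0276,0,0,255, 0,0,0,0.0276,0,0,255, 0,0,0,0.0276,0,0,255, 0,0,0,0.0276,0,0.02,255, 0,0,0,0.0276,0,0.04,255, 0,0,0,0.0276,0,0.054,255, 0,0,0,0.0276,0,0.057,255, 0,0,0,0.0276,0,0.057,255]'
python3 -m jog '[0,0,0,0,0,0.0007,255, 0,0,0,0,0,0.0014,255]'
python3 -m jog '[0,0,0,0,0,0.0007,255, 0,0,0,0,0,0.0010,255]'
```

```text
t: 13.45
ee_pos: [0.4897, 0.2626, 0.0564]
eef_rot: [0.042, 0.999, -0.0, -0.001]
ft_force: [0.3, -0.2, -0.5]
grip_width: -0.0
grasp_force: 0.0
t: 13.65
ee_pos: [0.4909, 0.2632, 0.0566]
eef_rot: [0.042, 0.999, 0.0, 0.001]
ft_force: [1.1, 0.7, -0.2]
grip_width: 0.0
grasp_force: 0.0
t: 13.85
ee_pos: [0.4904, 0.263, 0.0551]
eef_rot: [0.042, 0.999, 0.0, 0.0]
ft_force: [0.2, -1.1, -0.1]
grip_width: -0.003
grasp_force: 0.0
```

```bash
python3 -m jog '[0,0,0,0,0,0.0005,255, 0,0,0,0,0,0.0005,255]'
python3 -m jog '[0,0,0,0,0,0.0005,255, 0,0,0,0,0,0.0005,255]'
```

```text
t: 14.05
ee_pos: [0.49, 0.2629, 0.0542]
eef_rot: [0.042, 0.999, 0.0, 0.0]
ft_force: [-0.5, -0.0, 0.6]
grip_width: -0.001
grasp_force: 0.0
t: 14.25
ee_pos: [0.49, 0.2629, 0.0537]
eef_rot: [0.042, 0.999, 0.0, -0.0]
ft_force: [0.2, -1.0, 0.5]
grip_width: -0.0
grasp_force: 0.0
```

At z = 0.0537 there is still no load, so the mount is fully down. Now scrap B.

```bash
python3 -m jog '[0,0,0,0,0,-0.03,255, 0,0,0,0,0,-0.07,255, 0,0,-0.0215,0.01,-0.045,-0.07,0, 0,0,-0.0215,0.02,-0.09,-0.07,0, 0,0,-0.0215,0.0317,-0.135,-0.07,0, 0,0,-0.0215,0.0317,-0.183,-0.07,0, 0,0,-0.0215,0.0317,-0.183,-0.07,0, 0,0,-0.0215,0.0317,-0.183,-0.03,0, 0,0,-0.0215,0.0317,-0.183,0.01,0, 0,0,-0.0215,0.0317,-0.183,0.0355,0, 0,0,-0.0215,0.0317,-0.183,0.0355,0]'
python3 -m jog '[0,0,0,0,0,0,255, 0,0,0,0,0,0,255, 0,0,0,0,0,0,255, 0,0,0,0,0,0,255, 0,0,0,0,0,0,255, 0,0,0,0,0,0,255, 0,0,0,0,0,-0.02,255, 0,0,0,0,0,-0.06,255, 0,0,0,0,0,-0.11,255, 0,0,0,0,0,-0.11,255]' 30
python3 - <<'E'
from h import *
go([.485,-.27,.13],-.2)
go([.56,-.27,.13],-.2)
E
```

```text
t: 15.35
ee_pos: [0.4397, 0.0835, 0.0153]
eef_rot: [0.031, 1.0, -0.0, -0.003]
ft_force: [0.3, 0.1, -0.3]
grip_width: 1.001
grasp_force: 0.0
t: 16.35
ee_pos: [0.4481, 0.0835, 0.1348]
eef_rot: [0.031, 0.999, 0.001, 0.006]
ft_force: [0.6, 0.4, -0.6]
grip_width: 0.384
grasp_force: 30.3
turn [0.0023 0.012  0.1377] shift [-0.0588 -0.3505  0.005 ]
turn [0.0023 0.012  0.1377] shift [-0.1336 -0.3458  0.0059]
```

```bash
python3 -m jog '[0,0,-0.05,-0.01,-0.045,0,255, 0,0,-0.1,-0.02,-0.09,0,255, 0,0,-0.15,-0.03,-0.135,0,255, 0,0,-0.2,-0.04,-0.18,0,255, 0,0,-0.263,-0.05,-0.225,0,255, 0,0,-0.263,-0.06,-0.27,0,255, 0,0,-0.263,-0.07,-0.315,0,255, 0,0,-0.263,-0.07,-0.357,0,255, 0,0,-0.263,-0.07,-0.357,0,255, 0,0,-0.263,-0.07,-0.357,0.03,255, 0,0,-0.263,-0.07,-0.357,0.06,255, 0,0,-0.263,-0.07,-0.357,0.075,255]'
python3 -m jog '[0,0,0,0,0,0.012,255, 0,0,0,0,0,0.022,255, 0,0,0,0,0,0.024,255]'
```

```text
t: 17.55
ee_pos: [0.489, -0.2756, 0.0504]
eef_rot: [-0.1, 0.995, 0.002, -0.001]
ft_force: [-0.6, -0.1, -1.7]
grip_width: 0.386
grasp_force: 30.5
t: 17.85
ee_pos: [0.4903, -0.2768, 0.0283]
eef_rot: [-0.1, 0.995, 0.001, -0.0]
ft_force: [-0.6, -0.1, -2.5]
grip_width: 0.383
grasp_force: 30.5
```

```bash
python3 -m jog '[0,0,0,0,0,0.0025,255, 0,0,0,0,0,0.0025,120, 0,0,0,0,0,0.0025,60, 0,0,0,0,0,0.0025,0, 0,0,0,0,0,-0.03,0, 0,0,0,0,0,-0.08,0, 0,0,0.1,-0.004,0.045,-0.1,0, 0,0,0.2,-0.008,0.09,-0.1,0, 0,0,0.3,-0.0166,0.135,-0.1,0, 0,0,0.422,-0.0166,0.18,-0.1,0, 0,0,0.422,-0.0166,0.22,-0.1,0, 0,0,0.422,-0.0166,0.2426,-0.09,0]'
python3 - <<'E'
from h import *
go([.4583,-.036,.018],-.222)
E
```

```text
t: 19.05
ee_pos: [0.4588, -0.0341, 0.1206]
eef_rot: [0.109, 0.994, 0.0, 0.001]
ft_force: [0.7, -0.9, 0.4]
grip_width: 1.003
grasp_force: 0.0
turn [0.0008 0.0027 0.0029] shift [ 0.0003 -0.0021  0.1026]
```

```bash
python3 -m jog '[0,0,0,0,0,0.03,0, 0,0,0,0,0,0.07,0, 0,0,0,0,0,0.098,0, 0,0,0,0,0,0.099,0, 0,0,0,0,0,0.099,255, 0,0,0,0,0,0.099,255, 0,0,0,0,0,0.099,255, 0,0,0,0,0,0.099,255, 0,0,0,0,0,0.099,255, 0,0,0,0,0,0.099,255, 0,0,0,0,0,0.05,255, 0,0,0,0,0,0,255]' 30
python3 -m jog '[0,0,0,0,0,0,255, 0,0,0,0,0,0,255]' 30
python3 - <<'E'
from h import *
go([.565,-.262,.12],.2)
grab_frame("top")
for d in cut_out("mount_a","top")[:6]: print(round(d["score"],2),np.round(d["at"]),back(cam("top"),d["at"],.05).round(3))
E
```

```text
t: 20.25
ee_pos: [0.4568, -0.0361, 0.1196]
eef_rot: [0.11, 0.994, 0.0, -0.002]
ft_force: [1.9, -0.8, -0.4]
grip_width: 0.384
grasp_force: 30.6
t: 20.45
ee_pos: [0.4604, -0.0369, 0.1211]
eef_rot: [0.11, 0.994, -0.0, 0.002]
ft_force: [-0.4, -0.5, -2.3]
grip_width: 0.384
grasp_force: 30.7
turn [-0.0009  0.0047 -0.4214] shift [-0.1515 -0.1967  0.0018]
0.94 [256.  92.] [[0.757 0.164 0.05 ]]
0.76 [220. 117.] [[0.696 0.228 0.05 ]]
0.57 [190. 223.] [[0.481 0.246 0.05 ]]
```

```bash
python3 -m jog '[0,0,-0.1,-0.03,-0.035,0,255, 0,0,-0.2,-0.06,-0.07,0,255, 0,0,-0.3,-0.09,-0.105,0,255, 0,0,-0.421,-0.12,-0.14,0,255, 0,0,-0.421,-0.151,-0.175,0,255, 0,0,-0.421,-0.151,-0.197,0,255, 0,0,-0.421,-0.151,-0.197,0,255, 0,0,-0.421,-0.151,-0.197,0.03,255, 0,0,-0.421,-0.151,-0.197,0.06,255, 0,0,-0.421,-0.151,-0.197,0.08,255, 0,0,-0.421,-0.151,-0.197,0.092,255, 0,0,-0.421,-0.151,-0.197,0.0945,255]'
python3 -m jog '[0,0,0,0,0,0,255]'
```

```text
t: 21.75
ee_pos: [0.5607, -0.2594, 0.0244]
eef_rot: [-0.1, 0.995, 0.002, -0.002]
ft_force: [-8.8, 5.0, 21.1]
grip_width: 0.381
grasp_force: 34.2
t: 21.85
ee_pos: [0.5616, -0.2601, 0.0245]
eef_rot: [-0.1, 0.995, 0.001, -0.001]
ft_force: [-0.5, 0.4, -1.1]
grip_width: 0.383
grasp_force: 32.0
```

```bash
python3 -m jog '[0,0,0,0,0,0,120, 0,0,0,0,0,0,60, 0,0,0,0,0,0,0, 0,0,0,0,0,0,0, 0,0,0,0,0,-0.03,0, 0,0,0,0,0,-0.08,0, 0,0,0,0,0,-0.13,0, 0,0,0,0.05,0,-0.18,0, 0,0,0,0.1,0,-0.2,0, 0,0,0,0.1,0,-0.2,0, 0,0,0,0.1,0,-0.2,0]'
python3 - <<'E'
from h import *
im=grab_frame("scene"); save(im[60:360,100:600],"s2.png")
im=grab_frame("top"); cv2.imwrite("pics/t2.png",im[:,:,::-1])
C=cam("top")
for d in cut_out("mount_a","top")[:6]: print(round(d["score"],2),np.round(d["at"]),back(C,d["at"],.05).round(3))
E
```

```text
t: 22.95
ee_pos: [0.4637, -0.2829, 0.2274]
eef_rot: [-0.098, 0.995, -0.001, 0.001]
ft_force: [-0.1, -0.1, 0.6]
grip_width: 1.003
grasp_force: 0.0
0.94 [316. 314.] [[ 0.345 -0.008  0.05 ]]
0.87 [257.  94.] [[0.755 0.161 0.05 ]]
0.81 [188. 220.] [[0.486 0.25  0.05 ]]
0.74 [458. 214.] [[ 0.558 -0.251  0.05 ]]
0.72 [464. 258.] [[ 0.477 -0.267  0.05 ]]
0.6 [218. 119.] [[0.691 0.229 0.05 ]]
```

View pics/s2.png

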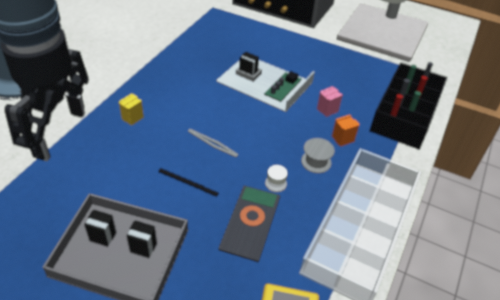

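View pics/t2.png

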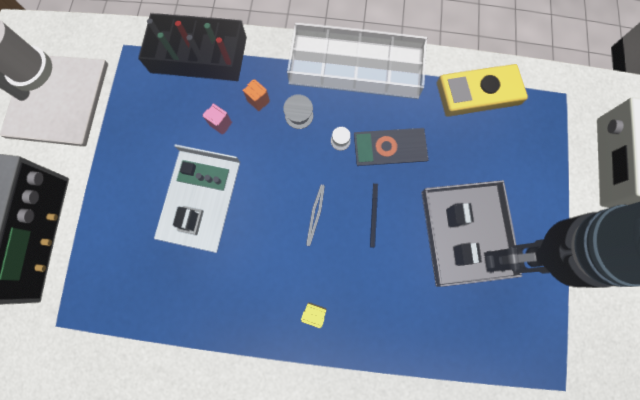

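The soft mount is in the pocket at top-view pixel (188,220). Both hard mounts stand in the tray at (458,214) and (464,258), and the bystanders have not moved.

```bash
python3 -c "
from station import *
print(hand_in())"
```

```text
the job is handed in; nothing more can be done
None
```

The job is handed in: I squeezed all three mounts, fitted the soft one upright and fully down in the pocket, and put the two hard ones in the scrap tray; the other things looked unmoved in the last pictures.

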